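# Refit the slotted cover of an air-filter unit

## Robot

A 7-joint arm with a two-finger parallel gripper is mounted at the origin on a cart in front of the work surface, level with it; the furniture and walls round the work are solid. World frame = base frame: x ahead of the robot, y to its left, z up, the work surface at z = 0. Lengths are in m, angles in rad, forces in N, time in s.
With the tool pointing down it reaches from about 0.425 to 0.925 m from the base axis. Payload 6.8 kg.
Tool frame: the origin (TCP) lies on the centre line of the jaws, within the pads' length; the fingertips stand 25 mm ahead of it and the grasp point (between the pads) lies 6 mm ahead of it; z points along the fingers, y is the line along which they close (so a half turn about z gives the same grasp; the last joint's range is limited). The gripper opens to 85 mm and grips with 20 to 120 N. Pads are 22 mm wide; open, the fingers measure 114 mm over their backs; the gripper's body (76 mm by 85 mm) begins 54 mm behind the grasp point. The pads swing forward as they close: fully open they stand 13 mm farther back than shut.
Start: joints at [-1.241, 0.477, 0.022, 1.555, -0.011, 1.109, -0.083], TCP at [0.286, 0.611, 0.256] pointing down, gripper open.
Joint ranges: [-2.96, 2.96], [-0.34, 2.1], [-1.41, 1.46], [0.24, 2.44], [-1.37, 4.51], [0.17, 1.92], [-2.96, 2.96]. Speed limits (rad/s): [2.39, 2.39, 3.14, 3.14, 3.14, 3.14, 3.14].

## Interface

Orientations are given as a rotation vector (axis times angle).
In Python, from bench import status, imaging, workorder gives the robot as it stands.
- The arm moves only by the tool send_rows, never from a script. Its argument "steps" is a list of rows, each an object of numbers: "dx", "dy", "dz": the shift along the tool's x, y, z in cm; "yaw": the turn about the tool's z in degrees; "gripper": the opening, from 0 (shut) to 1 (fully open). A call has 1 to 5 rows; each row is the pose to reach, as a shift and turn from the pose commanded when the call began, along the tool's axes at that moment; what a row does not reach only later rows make up. A row lasts 1/8 s, in which the tool goes at most 62.5 mm and 10.7 degrees, less where a joint would pass 70% of its speed; a pose out of reach is approached as far as the arm can. A call with a gripper value outside its range is refused whole. The fingers move at their own pace and stop on an object; "force" is the grip in N (left out, the last holds). Time passes only in rows, so rows that repeat a pose let the fingers close. It gives the time, the measured TCP pose, the force, the opening and the grip force at its end, in the units of the state.
- status.get_obs(): the state, without advancing time (a new reading comes with each control period).
- imaging.grab_frame(name): name is "scene" or "top" or "wrist"; returns a dict with "color" (420x560x3 uint8, red, green, blue), "depth" (420x560 float32, m along the optical axis (not along the pixel's ray), 0 where there is no reading), "K" (3x3 intrinsics, pixels), "k1" (the pictures are not rectified: a ray, as slopes to the right and down, at radius r is drawn at 1 + k1 r^2 times it, then the intrinsics apply), "R" (3x3) and "t" (3): a world point X has camera coordinates R X + t. Camera axes: x right, y down, z forward; pixel columns grow to the right and rows downward; lengths in m; the calibration is good to about 2 mm. A picture is of the moment at which its call begins.
- workorder.hand_in(): hands the job in; it is judged then, once.
The state is a dict: "clock": time; "joints": joint angles; "qvel": joint speeds; "tau": joint torques, N m; "tcp_pos": TCP position; "orientation": TCP orientation; "contact_force": force on the tool from outside, world axes, zero at the start; "moment": the same for the moment, N m; "grip_width": finger opening in m; "gripper_force": force on a finger pad.
Only numpy, scipy, OpenCV 4.12 (cv2) and the standard library are available. Lean on these libraries where they do the work, as an engineer would, in place of code of your own. Each camera call takes 0.05 s, during which the arm holds its last target. There are 200 camera calls.

## Task

Put the white slotted cover with the blue grip back on the small grey air-filter unit: hold it tilted, hook its far edge under the steel lip along the far side of the well, then lower the near edge behind the sill so that the cover lies flat on the filter, and let go. Leave the plain white plate with the grey grip where it lies.

Things in the scene. Friction and masses are not known exactly. Their poses are not given: they have to be found in the camera images.
- filter_cover: Loose white slotted plate, 100 (x) x 80 (y) x 5 mm, 0.12 kg, flat on the worktop. Blue upright rib on its middle: 44 long (x), 12 thick (y), from 5 to 39 mm above the underside; grasp it from above across the 12 mm. Origin: centre of the underside; z up, x within 0.4 rad of straight ahead at the start. Both ends are alike: either may go under the lip.
- filter_unit: Fixed grey box 138 (x) x 116 (y) mm, well on top. Origin: centre of underside, on the worktop; z up; x points from the near sill across to the far steel lip, within 0.3 rad of straight ahead. Well (mm): floor (blue mat) z = 30, x -58 (sill) to +58 (far wall), y -49 to +49. Sill and rims 8 thick; sill top z = 41, side rims' top z = 36. Seated cover: its x along this x, either way round.
- lip (a point): Middle of the lower front edge of the steel lip, at x = 36, z = 44 mm of the unit; axes as the unit's. The lip is 3 mm thick (top z = 47) and runs from here 22 mm on to the far wall, over the whole width. From sill to lip are only 94 mm, so the 100 mm cover goes in only tilted, far edge first: 10 to 15 degrees of tilt and about 14 mm under the lip suit.
- plain_plate: Bystander: loose plain white plate without slots, with a grey rib; same sizes and origin as the cover. Not to be used or moved.
There are look-alikes about, which are no part of the job. There is more than one size of the filter_unit; the one meant has the size given above.

How it is judged:
On the way:
1. the slotted cover is held tilted (3 degrees or more) low in the well with its far edge at the lip (angle between filter_cover's own z axis and vertical between 0.05 and 0.8 rad and x of filter_cover in the frame of filter_unit between -0.014 and 0.025 m and y of filter_cover in the frame of filter_unit between -0.02 and 0.02 m and z of filter_cover in the frame of filter_unit below 0.07 m), for 0.1 s.
At the end, for the whole second after the job is handed in: The slotted cover lies at rest in the well, rib up, flat within 3 degrees, underside within 4 mm of the well floor, centre within 12 mm (x) and 13 mm (y) of the well's middle, x axis within 20 degrees of the unit's: far edge under the lip, near edge behind the sill (angle between filter_cover's own z axis and vertical below 0.05 rad and z of filter_cover in the frame of filter_unit between 0.026 and 0.034 m and x of filter_cover in the frame of filter_unit between -0.012 and 0.012 m and y of filter_cover in the frame of filter_unit between -0.013 and 0.013 m and angle between the x axis of filter_cover and the x axis of filter_unit, either way round below 0.35 rad and linear speed of filter_cover below 0.01 m/s); the robot touches nothing.
It fails at once if the plain plate is moved by more than 40 mm (distance of plain_plate from where it was at the start of the episode above 0.04 m).
It also fails if it takes over 35 s, if anything falls off the work surface, if the arm or the gripper's body presses on something with over 40 N, if the wrist force passes 120 N, or if a joint passes its speed limit or range.

## Working session

There is one attempt and no reset: what is moved stays moved. The work goes in short steps, Python scripts to look and compute and a tool call to move; the robot and the scene stay as the last step left them, time stands still between calls to the robot, and variables do not carry over. Pictures are saved under pics/ and viewed, at most 10 in all, crops included, and the job is handed in when it is done.

Besides the shell and the picture viewer there is one more tool, called after ">>>" as name(argument=value, ...) on one line, values as JSON. send_rows: Moves the arm, as the interface text tells. Its arguments: {"type":"object","properties":{"steps":{"type":"array"},"force":{"type":"number"}},"required":["steps"]}

```bash
mkdir -p pics; cat > h.py <<'E'
import numpy as np, cv2, pickle
from bench import status, imaging, workorder
def grab(n,f=None):
    d=imaging.grab_frame(n)
    pickle.dump(d,open(f'pics/{f or n}.pkl','wb'))
    cv2.imwrite(f'pics/{f or n}.png',d['color'][:,:,::-1]); return d
def load(f): return pickle.load(open(f'pics/{f}.pkl','rb'))
def ray(d,u,v):
    K=np.array(d['K'],float);k=float(d['k1'])
    p=cv2.undistortPoints(np.array([[[u,v]]],float),K,np.array([k,0,0,0,0.]))[0,0]
    return np.array([p[0],p[1],1.])
def px3(d,u,v,z=None):
    r=ray(d,u,v);R=np.array(d['R']);t=np.array(d['t'])
    if z is None:
        zz=d['depth'][int(v)-1:int(v)+2,int(u)-1:int(u)+2]; zz=np.median(zz[zz>0]) if (zz>0).any() else np.nan
        return R.T@(r*zz-t)
    c=-R.T@t; w=R.T@r
    return c+w*(z-c[2])/w[2]
E
python3 - <<'E'
from h import *
a=grab('scene');b=grab('top')
print(status.get_obs()); print(a['K'],a['k1'],b['K'],-np.array(b['R']).T@b['t'],-np.array(a['R']).T@a['t'])
E
```

```text
{'clock': 0.1, 'joints': array([-1.24108903,  0.4777301 ,  0.0223042 ,  1.55633313, -0.01150055,
        1.1093425 , -0.08309684]), 'qvel': array([-0.00131618, -0.00276812,  0.00084762, -0.00217557,  0.00068656,
       -0.00205027,  0.00010271]), 'tau': array([ 4.65749137e-03, -5.97755921e+01,  1.61355838e+00, -2.81957442e+01,
        1.27949865e-02,  5.02249139e-03,  2.61552742e-05]), 'tcp_pos': array([0.28594418, 0.61089134, 0.25542191]), 'orientation': array([-6.82081732e-01, -3.06638405e+00,  2.61517275e-03]), 'contact_force': array([-0.24272267, -0.09245276,  0.34080726]), 'moment': array([-0.05297723, -0.02187316, -0.03177178]), 'gripper_force': 0.0, 'grip_width': 0.08546692495778041}
[[527.26836788   0.         273.32464399]
 [  0.         527.26836788 198.40390368]
 [  0.           0.           1.        ]] -0.10337990170245752 [[394.54979791   0.         278.57393966]
 [  0.         394.54979791 207.45515348]
 [  0.           0.           1.        ]] [0.40381211 0.3155678  0.89278964] [ 0.19932993 -0.3192635   0.89001936]
```

View pics/top.png

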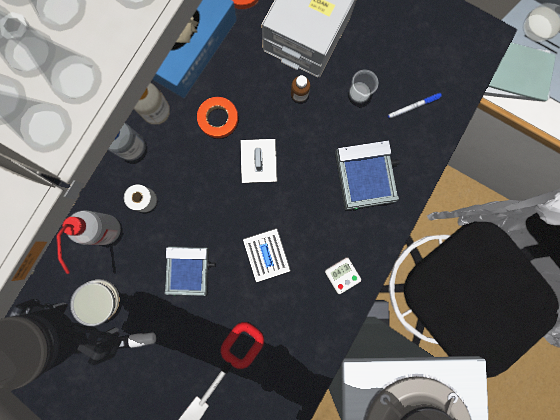

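View pics/scene.png

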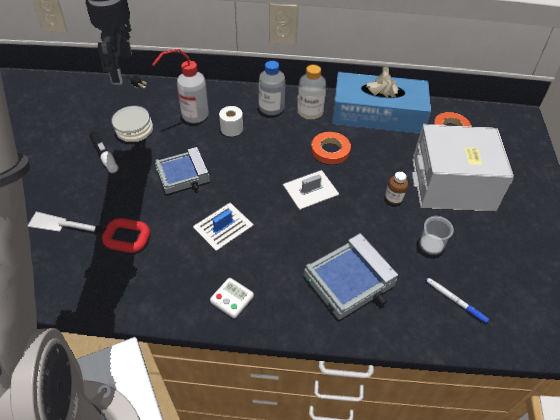

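Top view: the slotted cover with the blue rib is at (266,255) and the plain plate with the grey rib at (259,160). There are two candidate units, a small one at (186,271) and a large one at (368,178). I'll measure both and enlarge the crops to confirm.

```bash
python3 - <<'E'
from h import *
a=load('top')
c=a['color'][220:310,150:310,::-1]
cv2.imwrite('pics/crop1.png',cv2.resize(c,None,fx=5,fy=5,interpolation=cv2.INTER_CUBIC))
for n,P,z in [('small',[(166,248),(207,248),(207,295),(166,295)],.04),('large',[(337,150),(389,143),(398,200),(346,208)],.05)]:
    Q=np.array([px3(a,*p,z) for p in P]);print(n,Q.round(3),np.linalg.norm(np.diff(Q,axis=0),axis=1))
for p in [(186,252),(186,275),(368,153),(368,178),(266,255),(259,160),(258,175),(220,250)]: print(p,px3(a,*p).round(4))
E
```

```text
small [[0.403 0.542 0.04 ]
 [0.402 0.454 0.04 ]
 [0.303 0.453 0.04 ]
 [0.303 0.54  0.04 ]] [0.08784007 0.09934701 0.08690148]
large [[0.614 0.172 0.05 ]
 [0.629 0.057 0.05 ]
 [0.503 0.041 0.05 ]
 [0.486 0.155 0.05 ]] [0.11627309 0.12720403 0.11494105]
(186, 252) [0.3937 0.5001 0.0358]
(186, 275) [0.3439 0.502  0.0233]
(368, 153) [0.6075 0.1033 0.0477]
(368, 178) [0.5547 0.1009 0.0318]
(266, 255) [0.3865 0.3278 0.0398]
(259, 160) [0.5939 0.3426 0.0401]
(258, 175) [0.5668 0.346  0.0057]
(220, 250) [3.974e-01 4.316e-01 2.000e-04]
```

View pics/crop1.png

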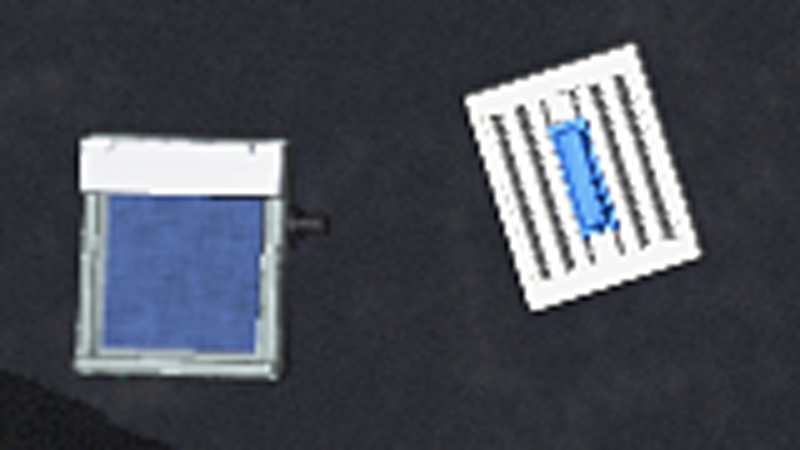

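The large unit measures about 116 x 130+ mm, with a mat at 32 mm and a lip top at 48 mm, which fits the 138 x 116 description. The small one is only 88 x 100 mm. The crop shows the slots and the blue rib, so that plate is the cover. Next I'll measure from both cameras and confirm the unit in a crop.

```bash
cat >> h.py <<'E'
def cloud(d):
    v,u=np.mgrid[0:420,0:560]
    p=cv2.undistortPoints(np.stack([u,v],-1).reshape(-1,1,2).astype(float),np.array(d['K'],float),np.array([float(d['k1']),0,0,0,0]))[:,0]
    z=d['depth'].reshape(-1,1); X=np.c_[p*z,z]
    P=(X-np.array(d['t']))@np.array(d['R']); P[z[:,0]<=0]=np.nan
    return P, cv2.cvtColor(d['color'],cv2.COLOR_RGB2HSV).reshape(-1,3).astype(int)
def near(P,c,r): return np.hypot(P[:,0]-c[0],P[:,1]-c[1])<r
def rect(Q):
    (x,y),(w,h),a=cv2.minAreaRect(Q[:,:2].astype(np.float32)*1000); return np.round([x,y,w,h,a,np.median(Q[:,2])*1000,len(Q)],1)
E
python3 - <<'E'
from h import *
a=load('top')
c=a['color'][130:220,320:420,::-1]
cv2.imwrite('pics/crop2.png',cv2.resize(c,None,fx=6,fy=6,interpolation=cv2.INTER_CUBIC))
for n in ('top','scene'):
    P,H=cloud(load(n)); Z=P[:,2]; white=(H[:,2]>170)&(H[:,1]<50); blue=(H[:,1]>90)&(H[:,0]>95)&(H[:,0]<130)
    C=near(P,(.387,.328),.08); U=near(P,(.557,.107),.1)
    print(n,'cover',rect(P[C&white&(Z>-.005)&(Z<.015)]),'rib',rect(P[C&blue&(Z>.03)]))
    print(' lip',rect(P[U&(Z>.042)]),'mat',rect(P[U&blue&(Z<.04)&(Z>.02)]),'all',rect(P[U&(Z>.025)&(Z<.06)]))
a,b=load('top'),load('scene')
E
```

```text
top cover [ 385.9  328.4   99.2   79.    17.5    5.5 1101. ] rib [386.  328.4  42.7  11.8  16.9  39.5 113. ]
 lip [563.1 103.4 132.4 114.8   8.6  47.8 770. ] mat [ 555.3  102.1   91.7   90.1    8.1   31.2 1611. ] all [ 563.4   93.2  136.2  138.4    8.2   32.4 3277. ]
scene cover [383.7 332.  101.2  84.9  15.8   5.3 947. ] rib [383.1 328.3  43.6  14.6  17.2  38.1 142. ]
 lip [561.6 105.3 133.8 113.    8.4  47.3 846. ] mat [ 556.2  104.9   96.9   90.2    7.8   30.8 1975. ] all [ 561.    93.9  137.7  137.1    9.    32.1 4042. ]
```

View pics/crop2.png

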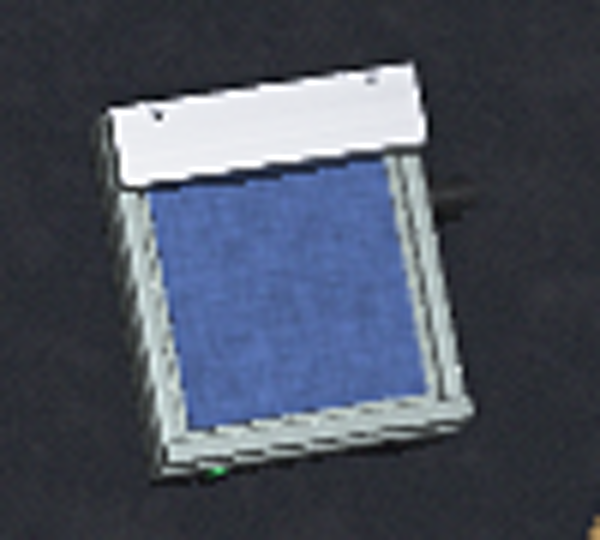

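The crop confirms the 138 x 116 mm unit: lip on the far side at (265,125), near sill at (310,435), no parallax trouble. Next I'll refine its origin from the lip and sill edges.

```bash
python3 - <<'E'
from h import *
from scipy.spatial.transform import Rotation as Ro
th=np.radians(8.3);c,s=np.cos(th),np.sin(th);O=np.array([.564,.105])
for n in ('top','scene'):
    P,H=cloud(load(n)); Q=P.copy(); Q[:,:2]=(P[:,:2]-O)@np.array([[c,-s],[s,c]])
    Q=Q*1000; x,y,z=Q.T; white=(H[:,2]>170)&(H[:,1]<40)
    U=(abs(x)<90)&(abs(y)<80)
    L=U&(z>43.5)&(x>20)&(z<55)&(abs(y)<45)
    S=U&(x<-40)&(z>37.5)&(z<47)&(abs(y)<45)
    M=U&(H[:,1]>90)&(z<36)&(z>25)&(abs(x)<62)
    R=U&(z>33.5)&(z<40)&(abs(x)<25)
    pc=lambda q:np.percentile(q,[1,5,50,95,99]).round(1)
    print(n,'lip x',pc(x[L]),'sill x',pc(x[S]),pc(z[S]),'mat x',pc(x[M&(abs(y)<30)]),'mat y',pc(y[M&(abs(x)<25)]),'rim y',pc(y[R]))
    L=U&(z>43.5)&(x>20)&(z<55); print('lip y',pc(y[L]))
o=status.get_obs();R=Ro.from_rotvec(o['orientation']).as_matrix();print(R.round(3))
for a in (17,8.3):
  t=np.array([np.cos(np.radians(a)),np.sin(np.radians(a)),0]); print(a,'angle of rib x in tool xy',np.degrees(np.arctan2(*(R.T@t)[[1,0]])))
print('shift to cover (cm, tool)',R.T@(np.array([.385,.3284,.15])-o['tcp_pos'])*100)
E
```

```text
top lip x [35.  36.1 49.6 63.2 64.5] sill x [-67.4 -67.  -63.5 -59.8 -59.3] [38.3 39.4 41.5 44.4 45.3] mat x [-53.9 -50.4  -9.6  31.8  35.5] mat y [-44.8 -41.9  -1.3  38.8  42.3] rim y [-58.2 -56.8  -0.1  55.2  56. ]
lip y [-56.9 -51.9  -0.5  50.9  55.2]
scene lip x [32.3 33.7 46.7 60.9 62.4] sill x [-69.5 -68.9 -65.5 -61.  -60.3] [37.7 38.1 41.  43.5 44.4] mat x [-54.8 -50.9  -8.9  35.   38.8] mat y [-42.6 -39.5  -0.3  40.6  44.5] rim y [-56.2 -55.3 -27.8  55.5  56.9]
lip y [-55.2 -51.3  -2.5  50.9  56.2]
[[-0.906  0.424 -0.001]
 [ 0.424  0.906 -0.002]
 [-0.    -0.002 -1.   ]]
17 angle of rib x in tool xy 137.91881288485206
8.3 angle of rib x in tool xy 146.61880833591673
shift to cover (cm, tool) [-20.94533653 -21.3686892   10.58035493]
```

>>> send_rows(steps=[{"dx":-4,"dy":-4.2,"dz":1.7,"yaw":-8.5,"gripper":0.5},{"dx":-8.2,"dy":-8.4,"dz":3.4,"yaw":-17},{"dx":-12.4,"dy":-12.7,"dz":5.1,"yaw":-25.5},{"dx":-16.6,"dy":-17,"dz":6.8,"yaw":-34},{"dx":-20.9,"dy":-21.4,"dz":8.5,"yaw":-42.1}])

```text
validation failed for argument at $.st...
```

```bash
cat >> h.py <<'E'
from scipy.spatial.transform import Rotation as Ro
def to(p,yawx):
    o=status.get_obs();R=Ro.from_rotvec(o['orientation']).as_matrix()
    t=np.array([np.cos(np.radians(yawx)),np.sin(np.radians(yawx)),0]);l=R.T@t;a=np.degrees(np.arctan2(l[1],l[0]));a=(a+90)%180-90
    print(o['clock'],o['tcp_pos'].round(4),'F',o['contact_force'].round(1),'grip',round(o['grip_width'],4),o['gripper_force'],'| shift cm',(R.T@(np.array(p)-o['tcp_pos'])*100).round(2),'yaw',a.round(2),'tilt',R[:,2].round(3))
E
python3 - <<'E'
from h import *
to([.385,.3284,.036],17)
w=grab('wrist','w1')
P,H=cloud(w);Z=P[:,2];C=near(P,(.387,.328),.08); blue=(H[:,1]>90)&(H[:,0]>95)&(H[:,0]<130);white=(H[:,2]>170)&(H[:,1]<50)
print('rib',rect(P[C&blue&(Z>.032)]),'cover',rect(P[C&white&(Z>-.005)&(Z<.015)]))
to([.385,.3284,.036],17)
E
```

```text
0.1 [0.2859 0.6109 0.2554] F [-0.2 -0.1  0.3] grip 0.0855 0.0 | shift cm [-20.94 -21.35  21.98] yaw -42.08 tilt [-0.001 -0.002 -1.   ]
rib [ 0.  0.  0.  0.  0. nan  0.] cover [335.6 327.5  11.4  59.    7.6   4.7 165. ]
0.15 [0.286  0.611  0.2556] F [-0.6 -0.5 -0.3] grip 0.0851 0.0 | shift cm [-20.94 -21.37  21.99] yaw -42.08 tilt [-0.    -0.001 -1.   ]
  return _methods._mean(a, axis=axis, dtype=dtype,
  ret = ret.dtype.type(ret / rcount)
```

View pics/w1.png

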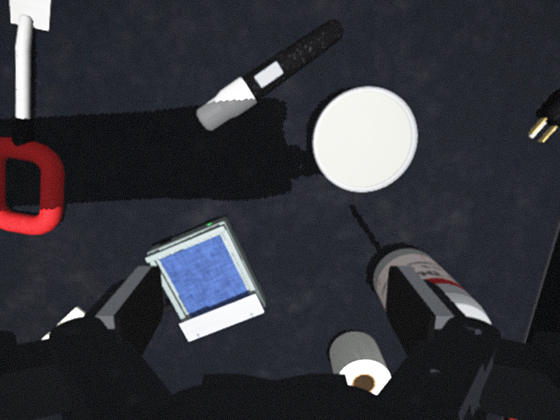

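The move was refused, so the arm is still at its start pose. The wrist picture shows only the small unit at (205,280) and the bottle at (430,290). I'll resend with every key in every row.

>>> send_rows(steps=[{"dx":-4,"dy":-4.2,"dz":1.7,"yaw":-8.5,"gripper":0.5},{"dx":-8.2,"dy":-8.4,"dz":3.4,"yaw":-17,"gripper":0.5},{"dx":-12.4,"dy":-12.7,"dz":5.1,"yaw":-25.5,"gripper":0.5},{"dx":-16.6,"dy":-17,"dz":6.8,"yaw":-34,"gripper":0.5},{"dx":-20.9,"dy":-21.4,"dz":8.5,"yaw":-42.1,"gripper":0.5}], force=20)

```text
clock: 0.78
tcp_pos: [0.3847, 0.3281, 0.1712]
orientation: [-0.472, 3.106, -0.0]
contact_force: [1.1, 1.5, -0.1]
grip_width: 0.0426
gripper_force: 0.0
```

```bash
python3 - <<'E'
from h import *
w=grab('wrist','w2')
P,H=cloud(w);Z=P[:,2];C=near(P,(.387,.328),.08); blue=(H[:,1]>90)&(H[:,0]>95)&(H[:,0]<130);white=(H[:,2]>170)&(H[:,1]<50)
print('blue n',(C&blue).sum(),'rib',rect(P[C&blue&(Z>.032)]),'cover',rect(P[C&white&(Z>-.005)&(Z<.015)]))
to([.385,.3284,.036],17)
E
```

```text
blue n 4303 rib [ 385.2  327.7   43.6  118.1    9.2  209.  3231. ] cover [ 407.3  334.9   60.    82.4   17.9    4.3 3861. ]
0.825 [0.387  0.3178 0.1686] F [ 0.1 -8.1 -3. ] grip 0.0425 0.0 | shift cm [-0.19  1.17 13.25] yaw 0.19 tilt [-0.002 -0.009 -1.   ]
```

View pics/w2.png

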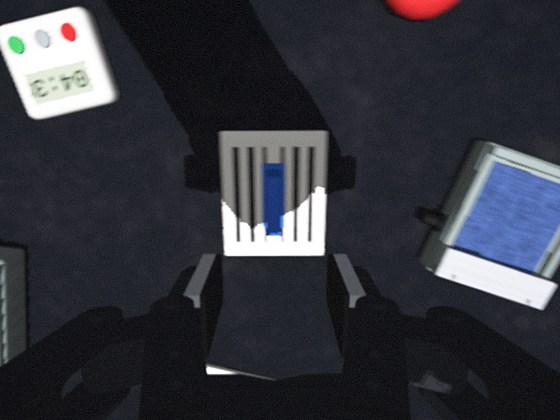

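Wrist view: the blue rib at (273,200) is centred between the fingers and lined up with them. Descending.

>>> send_rows(steps=[{"dx":0,"dy":0,"dz":0,"yaw":0,"gripper":0.5},{"dx":0,"dy":0,"dz":5,"yaw":0,"gripper":0.5},{"dx":0,"dy":0,"dz":9,"yaw":0,"gripper":0.5},{"dx":0,"dy":0,"dz":12,"yaw":0,"gripper":0.5},{"dx":0,"dy":0,"dz":13.3,"yaw":0,"gripper":0.5}], force=20)

```text
clock: 1.45
tcp_pos: [0.3832, 0.3314, 0.0373]
orientation: [0.467, -3.105, 0.0]
contact_force: [0.4, -0.1, -0.1]
grip_width: 0.0429
gripper_force: 0.0
```

>>> send_rows(steps=[{"dx":0,"dy":0,"dz":0,"yaw":0,"gripper":0.5},{"dx":0,"dy":0,"dz":0,"yaw":0,"gripper":0},{"dx":0,"dy":0,"dz":0,"yaw":0,"gripper":0},{"dx":0,"dy":0,"dz":0,"yaw":0,"gripper":0},{"dx":0,"dy":0,"dz":0,"yaw":0,"gripper":0}], force=25)

```text
clock: 2.08
tcp_pos: [0.385, 0.331, 0.0399]
orientation: [-0.464, 3.105, 0.003]
contact_force: [-0.7, -0.5, 7.0]
grip_width: 0.0115
gripper_force: 26.9
```

```bash
python3 - <<'E'
from h import *
to([.385,.3284,.036],17)
E
```

```text
2.075 [0.385  0.331  0.0399] F [-0.7 -0.5  7. ] grip 0.0115 26.94900691509247 | shift cm [ 0.08 -0.25  0.39] yaw 0.0 tilt [ 0.002  0.002 -1.   ]
```

>>> send_rows(steps=[{"dx":0,"dy":0,"dz":-1.5,"yaw":0,"gripper":0},{"dx":0,"dy":0,"dz":-4.5,"yaw":0,"gripper":0},{"dx":0,"dy":0,"dz":-8,"yaw":0,"gripper":0},{"dx":0,"dy":0,"dz":-10,"yaw":0,"gripper":0},{"dx":0,"dy":0,"dz":-10,"yaw":0,"gripper":0}], force=25)

```text
clock: 2.7
tcp_pos: [0.3851, 0.3308, 0.1408]
orientation: [-0.464, 3.104, 0.004]
contact_force: [0.3, -0.5, -0.2]
grip_width: 0.0117
gripper_force: 25.9
```

```bash
cat >> h.py <<'E'
def held(n):
    d=load(n);P,H=cloud(d);o=status.get_obs();t=o['tcp_pos'];R=Ro.from_rotvec(o['orientation']).as_matrix();Q=(P-t)@R*1000
    white=(H[:,2]>150)&(H[:,1]<60)&(abs(Q[:,0])<70)&(abs(Q[:,1])<60)&(Q[:,2]>8)&(Q[:,2]<60)
    q=Q[white]; A=np.c_[q[:,:2],np.ones(len(q))]; 
    m=np.ones(len(q),bool)
    for _ in range(6):
        s=np.linalg.lstsq(A[m],q[m,2],rcond=None)[0]; r=q[:,2]-A@s; m=abs(r)<max(2,2*np.median(abs(r[m])))
    print(n,'plate in tool: centre',rect(q[m]/1000),'slopes deg',np.degrees(np.arctan(s[:2])).round(1),'z at tcp axis',s[2].round(1),m.sum())
E
python3 - <<'E'
from h import *
grab('top','t3');grab('scene','s3');grab('wrist','w3')
for n in('t3','s3','w3'):held(n)
to([.542,.1013,.12],8.3)
E
```

```text
t3 plate in tool: centre [ 0.  0.  0.  0.  0. nan  0.] slopes deg [0. 0.] z at tcp axis 0.0 0
s3 plate in tool: centre [-6.000e-01  1.000e+00  1.001e+02  8.080e+01  3.000e-01  3.300e+01
  4.090e+02] slopes deg [-0.1  0.2] z at tcp axis 33.0 409
w3 plate in tool: centre [-7.000e-01  6.000e-01  8.010e+01  9.960e+01  8.970e+01  3.480e+01
  5.162e+03] slopes deg [-0.2  0.1] z at tcp axis 34.8 5162
2.85 [0.3838 0.3296 0.1381] F [ 1.2  0.2 -1.3] grip 0.0113 25.917430222034454 | shift cm [ -8.45 -26.45   1.81] yaw 8.71 tilt [-0.001 -0.001 -1.   ]
  return _methods._mean(a, axis=axis, dtype=dtype,
  ret = ret.dtype.type(ret / rcount)
```

View pics/w3.png

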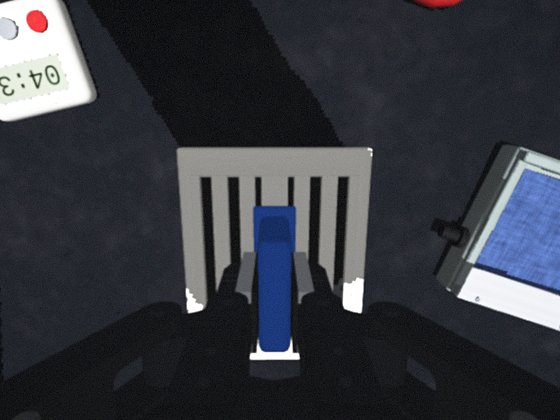

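Held flat and centred: blue rib at (275,270) between the pads, plate level, underside 39 mm below the TCP. Now carrying it over the well, 20 mm short of its middle.

>>> send_rows(steps=[{"dx":-1.8,"dy":-5.4,"dz":0,"yaw":2,"gripper":0},{"dx":-3.6,"dy":-11,"dz":0,"yaw":4,"gripper":0},{"dx":-5.4,"dy":-16.7,"dz":0,"yaw":6,"gripper":0},{"dx":-7.2,"dy":-22.2,"dz":0,"yaw":8,"gripper":0},{"dx":-8.5,"dy":-26.5,"dz":0,"yaw":8.7,"gripper":0}], force=25)

```text
clock: 3.48
tcp_pos: [0.5436, 0.0989, 0.1374]
orientation: [0.224, -3.132, 0.002]
contact_force: [0.7, -0.1, -0.5]
grip_width: 0.0116
gripper_force: 25.9
```

>>> send_rows(steps=[{"dx":0,"dy":0,"dz":1,"yaw":0,"gripper":0},{"dx":0,"dy":0,"dz":2,"yaw":0,"gripper":0},{"dx":0,"dy":0,"dz":2,"yaw":0,"gripper":0},{"dx":0,"dy":0,"dz":2,"yaw":0,"gripper":0},{"dx":0,"dy":0,"dz":2,"yaw":0,"gripper":0}], force=25)

```text
clock: 4.1
tcp_pos: [0.5431, 0.1024, 0.119]
orientation: [-0.23, 3.133, 0.0]
contact_force: [0.5, 0.5, -0.8]
grip_width: 0.0116
gripper_force: 25.9
```

```bash
cat >> h.py <<'E'
UO=np.array([.562,.1042,0]);th=np.radians(8.3);UR=np.array([[np.cos(th),-np.sin(th),0],[np.sin(th),np.cos(th),0],[0,0,1]])
def inunit():
    o=status.get_obs();print('TCP in unit mm',((o['tcp_pos']-UO)@UR*1000).round(1),'F unit',(o['contact_force']@UR).round(1),'M',(o['moment']@UR).round(2),o['clock'],o['grip_width'])
E
python3 - <<'E'
from h import *
inunit();to([.5422,.1013,.10],8.3)
grab('wrist','w4');held('w4')
P,H=cloud(load('w4'));Q=(P-UO)@UR*1000;x,y,z=Q.T
L=(z>43.5)&(z<52)&(x>25)&(x<75)&(abs(y)<45);pc=lambda q:np.percentile(q,[1,5,50,95,99]).round(1) if len(q) else 0
print('lip x',pc(x[L]),pc(z[L]),L.sum());S=(z>38)&(z<46)&(x<-50)&(x>-75)&(abs(y)<60);print('sill',pc(x[S]),pc(y[S]),pc(z[S]),S.sum())
E
```

```text
TCP in unit mm [-19.    0.9 119. ] F unit [ 0.6  0.4 -0.8] M [ 0.01 -0.02 -0.01] 4.1 0.01162017564579464
4.1 [0.5431 0.1024 0.119 ] F [ 0.5  0.5 -0.8] grip 0.0116 25.85347831249237 | shift cm [ 0.1  -0.09  1.9 ] yaw 0.08 tilt [ 0.  0. -1.]
w4 plate in tool: centre [1.0000e-01 8.0000e-01 8.0500e+01 9.9900e+01 9.0000e+01 3.5300e+01
 1.7308e+04] slopes deg [-0.2  0.1] z at tcp axis 35.4 17308
lip x [58.2 58.6 62.  65.5 66. ] [45.5 45.8 46.7 47.5 47.9] 548
sill [-65.7 -65.6 -65.  -58.7 -57.7] [-56.2 -55.1  -3.3  55.6  56.7] [38.1 38.5 40.3 41.6 42.2] 697
```

View pics/w4.png

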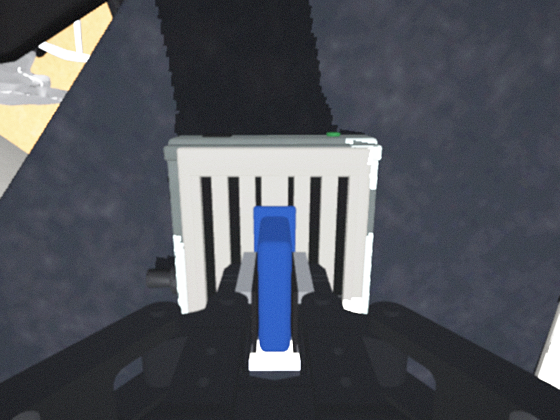

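The wrist view shows the plate over the well with its near edge just past the sill at (275,140). The measured sill, at -66 to -58 mm, confirms the unit frame. Now I'll press the near edge on the sill so the plate turns in the grip, far edge down.

>>> send_rows(steps=[{"dx":0.1,"dy":-0.1,"dz":1.5,"yaw":0,"gripper":0},{"dx":0.1,"dy":-0.1,"dz":3,"yaw":0,"gripper":0},{"dx":0.1,"dy":-0.1,"dz":3.6,"yaw":0,"gripper":0},{"dx":0.1,"dy":-0.1,"dz":4.0,"yaw":0,"gripper":0},{"dx":0.1,"dy":-0.1,"dz":4.3,"yaw":0,"gripper":0}], force=20)

```text
clock: 4.78
tcp_pos: [0.544, 0.1006, 0.0765]
orientation: [-0.227, 3.13, 0.001]
contact_force: [2.6, -1.0, 8.3]
grip_width: 0.0116
gripper_force: 27.7
```

```bash
python3 - <<'E'
from h import *
inunit();grab('wrist','w5');grab('scene','s5');held('w5');held('s5');inunit()
E
```

```text
TCP in unit mm [-18.3  -1.   76.5] F unit [ 2.4 -1.4  8.3] M [-0.2  -0.12  0.01] 4.775 0.011644600087829254
w5 plate in tool: centre [3.0000e+00 6.0000e-01 8.0600e+01 9.9200e+01 8.9900e+01 3.1700e+01
 1.8002e+04] slopes deg [-6.   0.1] z at tcp axis 35.0 18002
s5 plate in tool: centre [-21.7   7.  151.2  85.2  60.3  35.3 241. ] slopes deg [11.  -2.3] z at tcp axis 41.2 241
TCP in unit mm [-18.2  -1.   76.5] F unit [ 2.1 -0.2  3.9] M [-0.17 -0.21  0.05] 4.875 0.011223716346071354
```

Tilted 6° with the far edge low, about 1 mm above the mat. Sliding it forward under the lip.

>>> send_rows(steps=[{"dx":-0.3,"dy":0,"dz":-0.15,"yaw":0,"gripper":0},{"dx":-0.8,"dy":0,"dz":-0.15,"yaw":0,"gripper":0},{"dx":-1.3,"dy":0,"dz":-0.15,"yaw":0,"gripper":0},{"dx":-1.8,"dy":0,"dz":-0.15,"yaw":0,"gripper":0},{"dx":-2.2,"dy":0,"dz":-0.15,"yaw":0,"gripper":0}], force=25)

```text
clock: 5.5
tcp_pos: [0.5644, 0.1037, 0.077]
orientation: [0.228, -3.133, 0.0]
contact_force: [-0.3, 0.5, -1.1]
grip_width: 0.0118
gripper_force: 26.4
```

```bash
python3 - <<'E'
from h import *
inunit();grab('wrist','w6');held('w6');inunit()
E
```

```text
TCP in unit mm [ 2.3 -0.9 77. ] F unit [-0.3  0.5 -1.1] M [ 0.03  0.09 -0.07] 5.5 0.011781112217634527
w6 plate in tool: centre [1.3900e+01 7.0000e-01 8.0000e+01 7.8700e+01 9.0000e+01 3.1900e+01
 1.7721e+04] slopes deg [-6.   0.1] z at tcp axis 35.2 17721
TCP in unit mm [ 2.8 -0.8 77.1] F unit [ 0.8  0.1 -1.3] M [ 0.02 -0.06  0.04] 5.55 0.01127081753680003
```

View pics/w6.png

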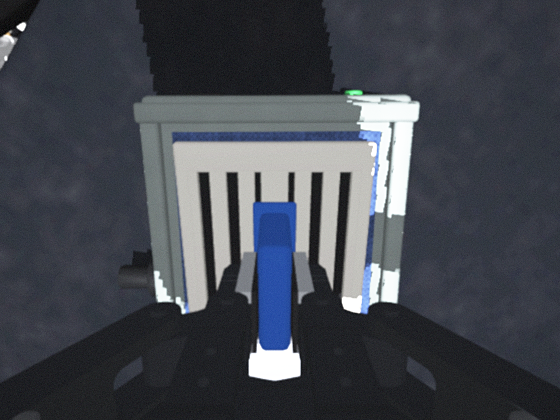

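Near edge at row 142, inside the sill at rows 95-120, with the far edge hidden under the lip and even margins at the sides. Lowering.

>>> send_rows(steps=[{"dx":0,"dy":0,"dz":0.2,"yaw":0,"gripper":0},{"dx":0,"dy":0,"dz":0.4,"yaw":0,"gripper":0},{"dx":0,"dy":0,"dz":0.6,"yaw":0,"gripper":0},{"dx":0,"dy":0,"dz":0.75,"yaw":0,"gripper":0},{"dx":0,"dy":0,"dz":0.8,"yaw":0,"gripper":0}], force=20)

```text
clock: 6.18
tcp_pos: [0.5621, 0.1033, 0.0694]
orientation: [0.227, -3.13, 0.001]
contact_force: [-8.0, -1.6, 12.1]
grip_width: 0.0117
gripper_force: 28.7
```

```bash
python3 - <<'E'
from h import *
inunit();grab('wrist','w7');held('w7');inunit()
E
```

```text
TCP in unit mm [-0.  -0.9 69.4] F unit [-8.2 -0.4 12.1] M [-0.03  1.45 -0.03] 6.175 0.01169658463884969
w7 plate in tool: centre [6.4000e+00 1.9000e+00 1.1510e+02 9.9700e+01 8.8800e+01 3.4000e+01
 1.9589e+04] slopes deg [-0.5  0. ] z at tcp axis 34.2 19589
TCP in unit mm [ 0.  -0.8 69.5] F unit [-7.   0.  10.6] M [ 0.07  1.3  -0.  ] 6.225 0.011634512681507178
```

Flat (0.5°) with the underside at about 30 mm. Letting go and withdrawing.

>>> send_rows(steps=[{"dx":0,"dy":0,"dz":-0.1,"yaw":0,"gripper":0.4},{"dx":0,"dy":0,"dz":-0.1,"yaw":0,"gripper":0.4},{"dx":0,"dy":0,"dz":-0.1,"yaw":0,"gripper":0.4},{"dx":0,"dy":0,"dz":-0.1,"yaw":0,"gripper":0.4},{"dx":0,"dy":0,"dz":-0.1,"yaw":0,"gripper":0.4}])

```text
clock: 6.85
tcp_pos: [0.5641, 0.1037, 0.0701]
orientation: [0.228, -3.133, -0.0]
contact_force: [-0.8, 0.1, -0.2]
grip_width: 0.0343
gripper_force: 0.0
```

>>> send_rows(steps=[{"dx":0,"dy":0,"dz":-2,"yaw":0,"gripper":0.4},{"dx":0,"dy":0,"dz":-5,"yaw":0,"gripper":0.4},{"dx":0,"dy":0,"dz":-9,"yaw":0,"gripper":0.4},{"dx":0,"dy":0,"dz":-13,"yaw":0,"gripper":0.4},{"dx":0,"dy":0,"dz":-15,"yaw":0,"gripper":0.4}])

```text
clock: 7.48
tcp_pos: [0.5649, 0.1038, 0.2226]
orientation: [-0.227, 3.13, 0.001]
contact_force: [1.1, -0.3, 1.2]
grip_width: 0.0346
gripper_force: 0.0
```

>>> send_rows(steps=[{"dx":8,"dy":5,"dz":0,"yaw":0,"gripper":0.4},{"dx":8,"dy":5,"dz":0,"yaw":0,"gripper":0.4},{"dx":8,"dy":5,"dz":0,"yaw":0,"gripper":0.4},{"dx":8,"dy":5,"dz":0,"yaw":0,"gripper":0.4},{"dx":8,"dy":5,"dz":0,"yaw":0,"gripper":0.4}])

```text
clock: 8.1
tcp_pos: [0.4787, 0.1409, 0.2202]
orientation: [-0.225, 3.133, -0.0]
contact_force: [1.6, 0.3, 0.4]
grip_width: 0.0344
gripper_force: 0.0
```

```bash
python3 - <<'E'
from h import *
inunit()
for n in ('wrist','scene'):
    P,H=cloud(grab(n,n+'9'));Q=(P-UO)@UR*1000;x,y,z=Q.T
    m=(H[:,2]>110)&(H[:,1]<60)&(x>-57)&(x<32)&(abs(y)<44)&(z>26)&(z<42); A=np.c_[x,y,np.ones_like(x)]
    blue=(H[:,1]>90)&(H[:,0]>95)&(H[:,0]<130)&(z>60)&(z<75)&(abs(x)<50)&(abs(y)<45)
    for _ in range(4):
        s=np.linalg.lstsq(A[m],z[m],rcond=None)[0]; m&=abs(z-A@s)<2.5
    print(n,'plane',np.degrees(s[:2]).round(2),s[2].round(1),m.sum(),'near edge',np.percentile(x[m],1).round(1),'y',np.percentile(y[m],[1,99]).round(1),'rib',rect(Q[blue]/1000))
E
```

```text
TCP in unit mm [-77.1  48.4 220.2] F unit [1.6 0.1 0.4] M [ 0.02  0.01 -0.03] 8.1 0.034418310343556996
wrist plane [-0.25  0.03] 34.4 4330 near edge -51.1 y [-39.8  39.7] rib [-23.3  -2.9   0.4   1.6   9.7  62.5   6. ]
scene plane [-0.13 -0.87] 34.8 913 near edge -52.3 y [-39.   41.1] rib [ -4.   -0.7  42.4  12.6   1.5  68.2 153. ]
```

View pics/scene9.png

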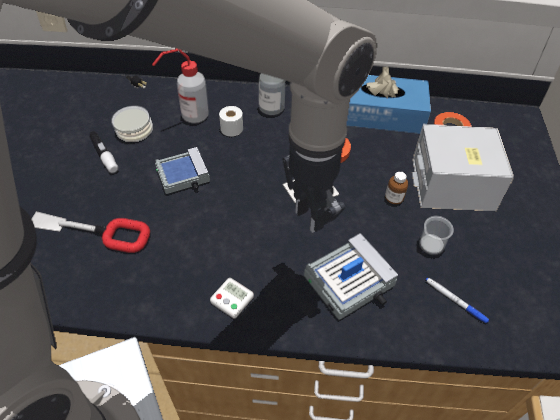

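The scene view shows the cover lying in the well at (350,275), far edge under the lip. It measures flat, top at 34.5 mm, centre about -2 mm (x) and 0 mm (y). The gripper is clear.

```bash
python3 -c "
from bench import workorder; print(workorder.hand_in())"
```

```text
the job is handed in; nothing more can be done
None
```

The slotted cover is back on the 138 x 116 mm filter unit, lying flat with its far edge under the lip and its near edge behind the sill. I let it go and handed the job in at about 8 s on the robot's clock, and the arm never went near the plain plate; the hand-in gave no verdict.

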